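# Deburr the bore of the spectrometer's aluminium flange

## Robot

A 7-joint arm with a two-finger parallel gripper is mounted at the origin on the work surface. World frame = base frame: x ahead of the robot, y to its left, z up, the work surface at z = 0. Lengths are in m, angles in rad, forces in N, time in s.
With the tool pointing down it reaches from about 0.425 to 0.825 m from the base axis. Payload 3.6 kg.
Tool frame: the origin (TCP) lies between the finger pads; the fingertips stand 11 mm ahead of it and the grasp point (between the pads) lies 8 mm behind it; z points along the fingers, y is the line along which they close (so a half turn about z gives the same grasp; the last joint's range is limited). The gripper opens to 93 mm and grips with 3 to 60 N. Pads are 15 mm wide; open, the fingers measure 128 mm over their backs; the gripper's body (75 mm by 188 mm) begins 65 mm behind the grasp point.
Start: joints at [-0.026, 0.615, -0.013, 1.423, 0.008, 1.103, -0.04], TCP at [0.65, 0, 0.23] pointing down, gripper open.
Joint ranges: [-3.12, 3.12], [-0.3, 2.06], [-1.34, 1.32], [0.26, 2.42], [-1.36, 4.5], [0.01, 1.98], [-2.84, 2.84]. Speed limits (rad/s): [2.79, 2.79, 3.14, 3.14, 3.14, 3.14, 3.14].

## Interface

Orientations are given as a 3x3 rotation matrix whose columns are the frame's x, y, z axes.
In Python, from station import ctrl, optics gives the robot as it stands.
- The arm moves only by the tool send_rows, never from a script. Its argument "targets" is a list of rows, each an object of numbers: "dx", "dy", "dz": the shift along the tool's x, y, z in m; "spin": the turn about the tool's z in degrees; "claw": the opening, from -1 (shut) to 1 (fully open), so that 0 is half open. In form: [{"dx": .., "dy": .., "dz": .., "spin": .., "claw": ..}, ...]. A call has 1 to 5 rows; each row is the pose to reach, as a shift and turn from the pose commanded when the call began, along the tool's axes at that moment; what a row does not reach only later rows make up. A row lasts 1/12 s, in which the tool goes at most 41.7 mm and 7.16 degrees, less where a joint would pass 70% of its speed; a pose out of reach is approached as far as the arm can. A call with a gripper value outside its range is refused whole. The fingers move at their own pace and stop on an object; "squeeze" is the grip in N (left out, the last holds). Time passes only in rows, so rows that repeat a pose let the fingers close. It gives the time, the measured TCP pose, the force, the opening and the grip force at its end, in the units of the state.
- ctrl.state(): the state, without advancing time (a new reading comes with each control period).
- optics.snapshot(name): name is "scene" or "side" or "wrist"; returns the picture (420x560x3 uint8, blue, green, red); there is no depth.
- optics.camera_params(name): a dict with "fovy" (degrees; the focal length in pixels is half the picture's height over the tangent of half this angle, whatever the lens; pixels are square), "cx", "cy" (the principal point, pixels), "rvec" (rotation vector, rad) and "tvec" (3), from world to camera coordinates, as OpenCV has them; the wrist camera has in their place "T_tool_cam" (4x4, takes a point from camera to tool coordinates, whose origin is the TCP and whose axes are the flange's). Camera axes: x right, y down, z forward; pixel columns grow to the right and rows downward; lengths in m; the calibration is good to about 2 mm. A picture is of the moment at which its call begins: read the wrist's pose just before it. camera_params takes no time and is no camera call.
- ctrl.finish_job(): hands the job in; it is judged then, once.
The state is a dict: "time": time; "joints": joint angles; "qd": joint speeds; "joint_torque": joint torques, N m; "eef_pos": TCP position; "eef_rot": TCP orientation; "force": force on the tool from outside, world axes, zero at the start; "moment": the same for the moment, N m; "grip_width": opening from 0.0 (shut) to 1.0 (fully open); "finger_force": force on a finger pad.
Only numpy, scipy, OpenCV 4.12 (cv2) and the standard library are available. Lean on these libraries where they do the work, as an engineer would, in place of code of your own. Each camera call takes 0.05 s, during which the arm holds its last target. There are 200 camera calls.

## Task

Take the blue-handled sprung deburring tool out of its black stand and, holding it upright, run its blade once right round the top edge of the big hole in the silver aluminium flange: press it down on the edge at the red mark so that the blade sinks a little into the handle, go anticlockwise as seen from above, keep it pressed all the way, and finish back at the red mark. Then put the tool back upright in its stand and let go. Leave the beaker and the jar where they stand.

Things in the scene. Friction and masses are not known exactly. Their poses are not given: they have to be found in the camera images.
- handle (a point): Centre of the loose tool's blue square handle (26 x 26 mm, 80 mm tall, upright; x, y square to its faces, z up the tool). Below it a round black guard, 56 mm across, 6 mm thick; its underside, 46 mm below this point, rests on the stand. The blade hangs below the guard, its lowest point 82 mm below this point when not pressed. Tool about 150 g.
- cutter (a point): Lowest point of the blade, on the tool's axis. The blade is a round steel button 20 mm across with a shallow cone underneath (point 3.6 mm below its rim), so riding centred on a hole's edge its point stays within about 1 mm of the surface. It cuts all round: the tool need not be turned while going round.
- blade (a joint): How far the sprung blade is pushed up into the handle, m: 0 free, 0.012 fully in. It starts to give at about 1.5 N and takes about 4.5 N fully in; 4 to 8 mm is a good working press.
- bore (a point): Centre of the 64 mm through hole (edge 32 mm from here) in the silver aluminium flange, at its top face, 40 mm above the bench; dark floor 14 mm down. The flange is a fixed 100 x 100 mm plate on a dark block. x points to the red mark (14 x 14 mm, on the top face just outside the hole's edge), z up. A like flange of brass with a black mark is not to be worked.
- stand_top (a point): Centre of the top face of the tool's black stand, a fixed block 66 x 66 mm, 58 mm high, with a hole 40 mm across and 50 mm deep into which the blade hangs while the guard rests on the top face. z up.
- beaker: Bystander: loose open glass beaker, 68 mm across, 80 mm tall; origin at the centre of its underside.
- jar: Bystander: loose amber glass jar with a white cap, 46 mm across, about 70 mm tall; origin at the centre of its underside.
Things that resemble listed ones, but are neither listed nor needed, are in the scene too. What is shaped like the part that bears handle but yellow is not meant.

How it is judged:
On the way, in this order (a step that is already met when the one before it is completed fails the run):
1. the tool is lifted out of its stand (z of handle in the frame of stand_top above 0.075 m), for 0.1 s.
2. the blade is pressed on the edge of the bore (tool upright within 20 degrees, blade sunk over 1.5 mm, 20 to 44 mm from the bore's centre) at the red mark, anticlockwise (angle between handle's own z axis and vertical below 0.35 rad and value of joint blade above 0.0015 m and z of cutter in the frame of bore between -0.008 and 0.005 m and horizontal distance between cutter and bore between 0.02 and 0.044 m and x of cutter in the frame of bore above 0.012 m and y of cutter in the frame of bore between -0.012 and 0.012 m), for 0.2 s.
3. the blade is pressed on the edge of the bore (tool upright within 20 degrees, blade sunk over 1.5 mm, 20 to 44 mm from the bore's centre) 45 degrees round from the red mark, anticlockwise (angle between handle's own z axis and vertical below 0.35 rad and value of joint blade above 0.0015 m and z of cutter in the frame of bore between -0.008 and 0.005 m and horizontal distance between cutter and bore between 0.02 and 0.044 m and x of cutter in the frame of bore above 0.012 m and y of cutter in the frame of bore above 0.012 m), for 0.2 s.
4. the blade is pressed on the edge of the bore (tool upright within 20 degrees, blade sunk over 1.5 mm, 20 to 44 mm from the bore's centre) 90 degrees round from the red mark, anticlockwise (angle between handle's own z axis and vertical below 0.35 rad and value of joint blade above 0.0015 m and z of cutter in the frame of bore between -0.008 and 0.005 m and horizontal distance between cutter and bore between 0.02 and 0.044 m and x of cutter in the frame of bore between -0.012 and 0.012 m and y of cutter in the frame of bore above 0.012 m), for 0.2 s.
5. the blade is pressed on the edge of the bore (tool upright within 20 degrees, blade sunk over 1.5 mm, 20 to 44 mm from the bore's centre) 135 degrees round from the red mark, anticlockwise (angle between handle's own z axis and vertical below 0.35 rad and value of joint blade above 0.0015 m and z of cutter in the frame of bore between -0.008 and 0.005 m and horizontal distance between cutter and bore between 0.02 and 0.044 m and x of cutter in the frame of bore below -0.012 m and y of cutter in the frame of bore above 0.012 m), for 0.2 s.
6. the blade is pressed on the edge of the bore (tool upright within 20 degrees, blade sunk over 1.5 mm, 20 to 44 mm from the bore's centre) 180 degrees round from the red mark, anticlockwise (angle between handle's own z axis and vertical below 0.35 rad and value of joint blade above 0.0015 m and z of cutter in the frame of bore between -0.008 and 0.005 m and horizontal distance between cutter and bore between 0.02 and 0.044 m and x of cutter in the frame of bore below -0.012 m and y of cutter in the frame of bore between -0.012 and 0.012 m), for 0.2 s.
7. the blade is pressed on the edge of the bore (tool upright within 20 degrees, blade sunk over 1.5 mm, 20 to 44 mm from the bore's centre) 225 degrees round from the red mark, anticlockwise (angle between handle's own z axis and vertical below 0.35 rad and value of joint blade above 0.0015 m and z of cutter in the frame of bore between -0.008 and 0.005 m and horizontal distance between cutter and bore between 0.02 and 0.044 m and x of cutter in the frame of bore below -0.012 m and y of cutter in the frame of bore below -0.012 m), for 0.2 s.
8. the blade is pressed on the edge of the bore (tool upright within 20 degrees, blade sunk over 1.5 mm, 20 to 44 mm from the bore's centre) 270 degrees round from the red mark, anticlockwise (angle between handle's own z axis and vertical below 0.35 rad and value of joint blade above 0.0015 m and z of cutter in the frame of bore between -0.008 and 0.005 m and horizontal distance between cutter and bore between 0.02 and 0.044 m and x of cutter in the frame of bore between -0.012 and 0.012 m and y of cutter in the frame of bore below -0.012 m), for 0.2 s.
9. the blade is pressed on the edge of the bore (tool upright within 20 degrees, blade sunk over 1.5 mm, 20 to 44 mm from the bore's centre) 315 degrees round from the red mark, anticlockwise (angle between handle's own z axis and vertical below 0.35 rad and value of joint blade above 0.0015 m and z of cutter in the frame of bore between -0.008 and 0.005 m and horizontal distance between cutter and bore between 0.02 and 0.044 m and x of cutter in the frame of bore above 0.012 m and y of cutter in the frame of bore below -0.012 m), for 0.2 s.
10. the blade is pressed on the edge of the bore (tool upright within 20 degrees, blade sunk over 1.5 mm, 20 to 44 mm from the bore's centre) back at the red mark, anticlockwise (all of step 2), for 0.2 s.
At the end, for the whole second after the job is handed in: After the blade has gone once round, the tool stands upright (within 8 degrees) in its stand with its guard resting on the stand's top face (handle centre within 16 mm of the stand's centre sideways and 40 to 52 mm above its top), the blade sprung out again (under 3 mm) (horizontal distance between handle and stand_top below 0.016 m and z of handle in the frame of stand_top between 0.04 and 0.052 m and angle between handle's own z axis and vertical below 0.15 rad and value of joint blade below 0.003 m); the robot touches nothing.
It fails at once if the beaker is shifted by more than 20 mm (distance of beaker from where it was at the start of the episode above 0.02 m).
It fails at once if the jar is shifted by more than 20 mm (distance of jar from where it was at the start of the episode above 0.02 m).
It also fails if it takes over 58 s, if anything falls off the work surface, if the arm or the gripper's body presses on something with over 40 N, if the wrist force passes 120 N, or if a joint passes its speed limit or range.

## Working session

There is one attempt and no reset: what is moved stays moved. The work goes in short steps, Python scripts to look and compute and a tool call to move; the robot and the scene stay as the last step left them, time stands still between calls to the robot, and variables do not carry over. Pictures are saved under pics/ and viewed, at most 10 in all, crops included, and the job is handed in when it is done.

Besides the shell and the picture viewer there is one more tool, called after ">>>" as name(argument=value, ...) on one line, values as JSON. send_rows: Moves the arm, as the interface text tells. Its arguments: {"type":"object","properties":{"targets":{"type":"array","items":{"type":"object","properties":{"dx":{"type":"number"},"dy":{"type":"number"},"dz":{"type":"number"},"spin":{"type":"number"},"claw":{"type":"number"}}}},"squeeze":{"type":"number"}},"required":["targets"]}

```bash
mkdir -p pics; ls
cat > h.py <<'E'
import numpy as np, cv2
from station import ctrl, optics
def K(p,h=420):
    f=h/2/np.tan(np.radians(p['fovy'])/2); return np.array([[f,0,p['cx']],[0,f,p['cy']],[0,0,1]])
def ray(name,uv,st=None):
    p=optics.camera_params(name)
    d=np.linalg.inv(K(p))@np.array([uv[0],uv[1],1.])
    if name=='wrist':
        st=st or ctrl.state(); T=np.array(p['T_tool_cam']); R=np.array(st['eef_rot']); 
        return R@T[:3,3]+np.array(st['eef_pos']), R@T[:3,:3]@d
    R=cv2.Rodrigues(np.array(p['rvec'],float))[0]; t=np.array(p['tvec'],float).ravel()
    return -R.T@t, R.T@d
def atz(name,uv,z,st=None):
    o,d=ray(name,uv,st); return o+d*(z-o[2])/d[2]
def proj(name,X,st=None):
    p=optics.camera_params(name)
    if name=='wrist':
        st=st or ctrl.state(); T=np.array(p['T_tool_cam']); R=np.array(st['eef_rot'])
        c=T[:3,:3].T@(R.T@(np.array(X)-st['eef_pos'])-T[:3,3])
    else:
        c=cv2.Rodrigues(np.array(p['rvec'],float))[0]@np.array(X)+np.array(p['tvec'],float).ravel()
    q=K(p)@c; return q[:2]/q[2]
E
python3 - <<'E'
from h import *
np.set_printoptions(precision=4,suppress=True)
s=ctrl.state(); print(s)
for n in('scene','side','wrist'):
    print(n,optics.camera_params(n))
a=optics.snapshot('scene');b=optics.snapshot('side');c=optics.snapshot('wrist')
for n,i in zip(('scene','side','wrist'),(a,b,c)): cv2.imwrite(f'pics/{n}0.png',i)
cv2.imwrite('pics/a0.png',cv2.resize(a,(784,588)));cv2.imwrite('pics/b0.png',cv2.resize(b,(784,588)))
E
```

```text
pics
{'time': 0.0, 'joints': array([-0.0265,  0.6159, -0.0126,  1.4249,  0.0081,  1.1034, -0.0404]), 'qd': array([-0.0001,  0.0002, -0.0003,  0.0002,  0.0013,  0.0001, -0.0028]), 'joint_torque': array([  0.0005, -45.8938,   0.2089, -16.5743,  -0.0611,   0.0204,
         0.0003]), 'eef_pos': array([0.6492, 0.    , 0.2285]), 'eef_rot': array([[-0.0001,  1.    , -0.0025],
       [ 1.    ,  0.0001, -0.    ],
       [-0.    , -0.0025, -1.    ]]), 'force': array([-0.5038, -0.2026,  0.0163]), 'moment': array([ 0.0132,  0.0361, -0.0631]), 'finger_force': 0.0, 'grip_width': 0.9979612637926984}
scene {'fovy': 43.01982361953656, 'cx': 282.4608876354418, 'cy': 205.98735626986354, 'rvec': array([ 2.0407,  1.5138, -0.5262]), 'tvec': array([-0.1778, -0.4248,  1.4484])}
side {'fovy': 50.12423122460122, 'cx': 275.5980829582012, 'cy': 210.16742140684775, 'rvec': array([ 2.3751, -0.1401,  0.0384]), 'tvec': array([-0.6459,  0.1278,  0.8208])}
wrist {'fovy': 71.44009780336494, 'cx': 280.7127283668625, 'cy': 210.99480006828563, 'T_tool_cam': array([[-0.0003, -0.9659, -0.2591,  0.0722],
       [ 1.    , -0.0004,  0.0002, -0.0001],
       [-0.0003, -0.2591,  0.9659, -0.1547],
       [ 0.    ,  0.    ,  0.    ,  1.    ]])}
```

View pics/a0.png

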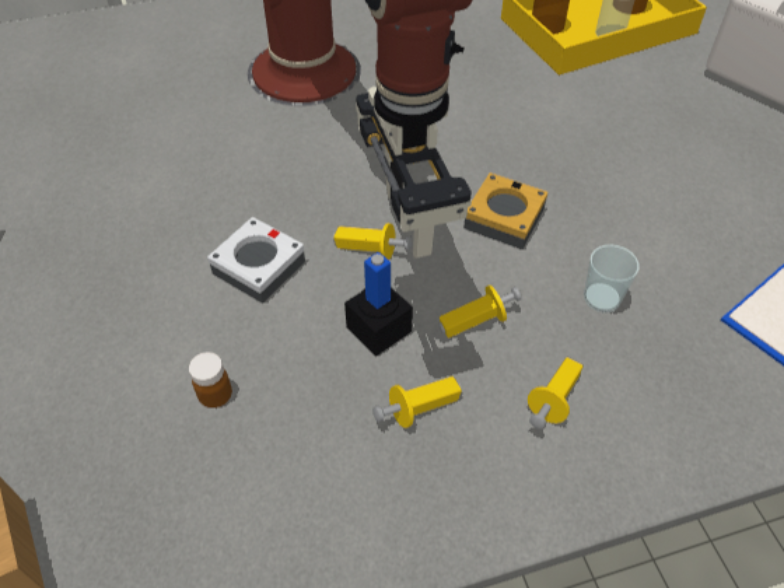

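View pics/b0.png

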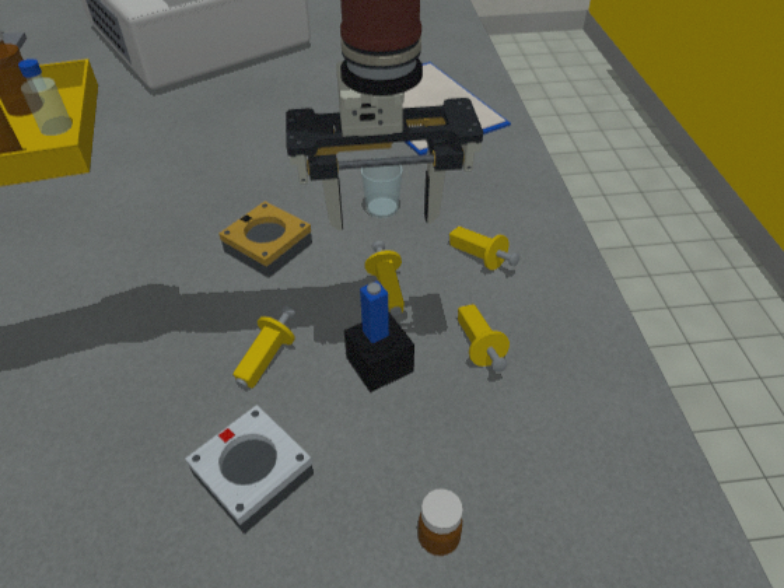

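View pics/wrist0.png

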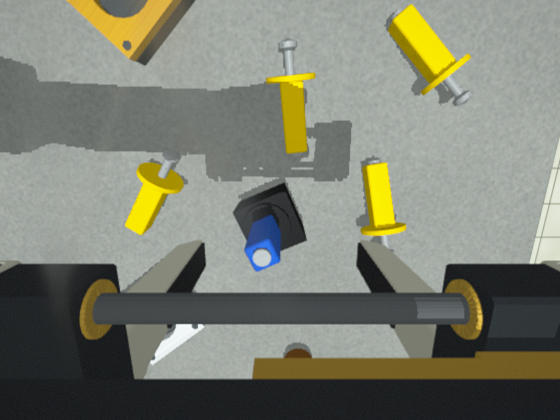

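Candidates in the scene view: the blue upright tool is at (377,282). The yellow look-alikes lie at (365,240), (475,312), (425,400) and (555,390). The silver flange with the red mark is at (256,252) and the brass one at (507,205). I choose the blue tool and the silver flange. The jar is at (210,380) and the beaker at (610,278). Next, one close crop to check the choice and read pixels.

Run:
```python
from h import *
I={n:cv2.imread(f'pics/{n}0.png') for n in('scene','side','wrist')}
def crop(n,x,y,w=100,h=75): return cv2.resize(I[n][y:y+h,x:x+w],(400,300),interpolation=cv2.INTER_CUBIC)
g=np.vstack([np.hstack([crop('scene',140,145),crop('side',128,285)]),np.hstack([crop('side',220,200),crop('wrist',215,190,)])])
cv2.imwrite('pics/c0.png',g)
```

```text
(no output)
```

View pics/c0.png

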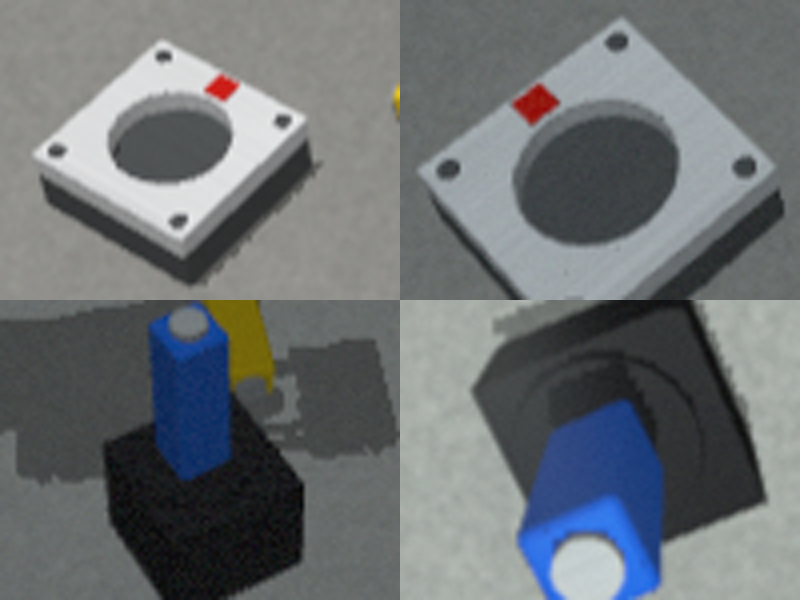

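The crop confirms the upright blue handle in the black stand, with its grey cap at wrist pixel (262,257). The silver flange has its hole centred at scene (182.5,179.4) and side (177.2,328), and the red mark at scene (195.5,167) and side (162,310.8).

Run:
```python
from h import *
np.set_printoptions(precision=4,suppress=True)
for n,c,m in(('scene',(182.5,179.4),(195.5,167)),('side',(177.25,328),(162,310.75))):
    a=atz(n,c,.04);b=atz(n,m,.04);d=b-a;print(n,a,b,np.linalg.norm(d),np.degrees(np.arctan2(d[1],d[0])))
for n,ps in(('scene',[(180.75,159),(154.25,182.75),(184.5,200.25),(210.75,175.25)]),('side',[(140,327.25),(182.25,295.25),(214.25,326.75)])):
    q=[atz(n,p,.04)[:2] for p in ps];print(n,*q,[np.degrees(np.arctan2(*(q[i+1]-q[i])[::-1])) for i in range(len(q)-1)])
S=ctrl.state()
S['eef_pos']=np.array([.6492,0,.2285])
print('tool wrist',atz('wrist',(262,257),.145),[atz('wrist',p,.144)[:2] for p in((245,250),(268,238.75),(280,260))])
print('tool side',atz('side',(267,281-0),.145) if 0 else atz('side',(220+188/4,200+23/4),.146))
print('tool scene',atz('scene',(377/1.4,259/1.4),.146))
# stand top corners in wrist
print('stand',[atz('wrist',p,.058)[:2] for p in((215+73/4,190+90/4),(215+365/4,190+200/4))])
print('jar',atz('side',(441/1.4,510/1.4),.07),atz('scene',(207/1.4,367/1.4),.07),'beaker',atz('scene',(614/1.4,265/1.4),.08))
print('brass',atz('scene',(507/1.4,203/1.4),.04), [atz('scene',(x/1.4,y/1.4),.015)[:2] for x,y in((365,240),(475,312),(425,400),(555,390))])
```

```text
scene [ 0.4774 -0.1759  0.04  ] [ 0.4507 -0.1435  0.04  ] 0.04203160948687495 129.53038366671484
side [ 0.4756 -0.1771  0.04  ] [ 0.45  -0.143  0.04 ] 0.04267138469024364 126.99583806049802
scene [ 0.4188 -0.169 ] [ 0.47   -0.2329] [ 0.5337 -0.1821] [ 0.4828 -0.1178] [np.float64(-51.294150539390564), np.float64(38.560731532910545), np.float64(128.37489921407177)]
side [ 0.4174 -0.1688] [ 0.4816 -0.1174] [ 0.5333 -0.1819] [np.float64(38.68361700977996), np.float64(-51.28930932931762)]
tool wrist [ 0.6326 -0.0338  0.145 ] [array([ 0.6177, -0.0276]), array([ 0.6381, -0.0171]), array([ 0.6485, -0.0371])]
tool side [ 0.6341 -0.032   0.146 ]
tool scene [ 0.6328 -0.0335  0.146 ]
stand [array([ 0.5942, -0.0169]), array([ 0.6793, -0.0507])]
jar [ 0.6753 -0.2744  0.07  ] [ 0.6803 -0.2699  0.07  ] beaker [0.6817 0.2933 0.08  ]
brass [0.4899 0.2179 0.04  ] [array([ 0.4797, -0.01  ]), array([0.6584, 0.1027]), array([ 0.7742, -0.0109]), array([0.8092, 0.1578])]
```

>>> send_rows(targets=[{"dx": -0.033, "dy": -0.017, "dz": 0.03, "spin": -27.5, "claw": 1}, {"dx": -0.033, "dy": -0.017, "dz": 0.03, "spin": -27.5, "claw": 1}, {"dx": -0.033, "dy": -0.017, "dz": 0.03, "spin": -27.5, "claw": 1}, {"dx": -0.033, "dy": -0.017, "dz": 0.03, "spin": -27.5, "claw": 1}, {"dx": -0.033, "dy": -0.017, "dz": 0.03, "spin": -27.5, "claw": 1}])

```text
time: 0.57
eef_pos: [0.6325, -0.0335, 0.199]
eef_rot: [[-0.463, 0.887, -0.001], [0.887, 0.463, 0.0], [0.001, -0.001, -1.0]]
force: [0.1, -0.0, 0.7]
grip_width: 1.0
finger_force: 0.0
```

Run:
```python
from h import *
np.set_printoptions(precision=4,suppress=True)
s=ctrl.state(); i=optics.snapshot('wrist'); cv2.imwrite('pics/w1.png',i)
print(s['time'],s['eef_pos'],s['eef_rot'],s['force'])
```

```text
0.5667 [ 0.6325 -0.0335  0.199 ] [[-0.4627  0.8865 -0.0015]
 [ 0.8865  0.4627  0.0004]
 [ 0.001  -0.0011 -1.    ]] [ 0.0834 -0.0481  0.7229]
```

View pics/w1.png

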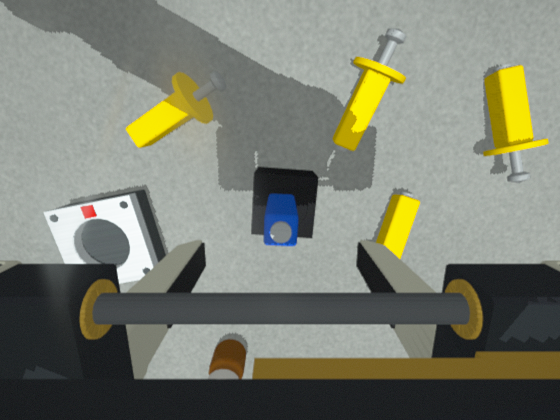

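Run:
```python
from h import *
np.set_printoptions(precision=4,suppress=True)
p=atz('wrist',(280.5,232),.146);s=ctrl.state();print(p, s['eef_rot'].T@(p-s['eef_pos']))
c=atz('wrist',(105,240),.04);m=atz('wrist',(89,211.5),.04);print(c,m,np.degrees(np.arctan2(*(m-c)[1::-1])))
```

```text
[ 0.6326 -0.0331  0.146 ] [ 0.0001 -0.      0.0532]
[ 0.4756 -0.1665  0.04  ] [ 0.4489 -0.1423  0.04  ] 137.76904400015883
```

>>> send_rows(targets=[{"dx": 0, "dy": 0, "dz": 0.035, "spin": 0, "claw": 1}, {"dx": 0, "dy": 0, "dz": 0.07, "spin": 0, "claw": 1}, {"dx": 0, "dy": 0, "dz": 0.095, "spin": 0, "claw": 1}, {"dx": 0, "dy": 0, "dz": 0.105, "spin": 0, "claw": 1}, {"dx": 0, "dy": 0, "dz": 0.105, "spin": 0, "claw": 1}])

```text
time: 1.03
eef_pos: [0.6311, -0.0328, 0.0919]
eef_rot: [[-0.461, 0.888, -0.006], [0.888, 0.461, -0.0], [0.003, -0.005, -1.0]]
force: [-0.8, 0.3, 0.2]
grip_width: 1.001
finger_force: 0.0
```

>>> send_rows(targets=[{"dx": 0, "dy": 0, "dz": 0, "spin": 0, "claw": -0.2}, {"dx": 0, "dy": 0, "dz": 0, "spin": 0, "claw": -0.7}, {"dx": 0, "dy": 0, "dz": 0, "spin": 0, "claw": -1}, {"dx": 0, "dy": 0, "dz": 0, "spin": 0, "claw": -1}, {"dx": 0, "dy": 0, "dz": 0, "spin": 0, "claw": -1}], squeeze=30)

```text
time: 1.45
eef_pos: [0.6337, -0.033, 0.0959]
eef_rot: [[-0.462, 0.887, 0.002], [0.887, 0.462, -0.0], [-0.001, 0.002, -1.0]]
force: [0.2, -0.5, 0.3]
grip_width: 0.693
finger_force: 0.0
```

>>> send_rows(targets=[{"dx": 0, "dy": 0, "dz": 0, "spin": 0, "claw": -1}, {"dx": 0, "dy": 0, "dz": 0, "spin": 0, "claw": -1}, {"dx": 0, "dy": 0, "dz": 0, "spin": 0, "claw": -1}, {"dx": 0, "dy": 0, "dz": 0, "spin": 0, "claw": -1}])

```text
time: 1.78
eef_pos: [0.633, -0.033, 0.0947]
eef_rot: [[-0.462, 0.887, -0.0], [0.887, 0.462, 0.0], [0.0, 0.0, -1.0]]
force: [0.5, -0.7, 0.1]
grip_width: 0.402
finger_force: 0.0
```

>>> send_rows(targets=[{"dx": 0, "dy": 0, "dz": 0, "spin": 0, "claw": -1}, {"dx": 0, "dy": 0, "dz": 0, "spin": 0, "claw": -1}, {"dx": 0, "dy": 0, "dz": 0, "spin": 0, "claw": -1}, {"dx": 0, "dy": 0, "dz": 0, "spin": 0, "claw": -1}, {"dx": 0, "dy": 0, "dz": 0, "spin": 0, "claw": -1}])

```text
time: 2.2
eef_pos: [0.6328, -0.0331, 0.0946]
eef_rot: [[-0.462, 0.887, -0.0], [0.887, 0.462, -0.0], [0.0, -0.0, -1.0]]
force: [-0.2, -0.9, 0.4]
grip_width: 0.281
finger_force: 29.6
```

>>> send_rows(targets=[{"dx": 0, "dy": 0, "dz": -0.015, "spin": 0, "claw": -1}, {"dx": 0, "dy": 0, "dz": -0.035, "spin": 0, "claw": -1}, {"dx": 0, "dy": 0, "dz": -0.055, "spin": 0, "claw": -1}, {"dx": 0, "dy": 0, "dz": -0.07, "spin": 0, "claw": -1}, {"dx": 0, "dy": 0, "dz": -0.07, "spin": 0, "claw": -1}])

```text
time: 2.62
eef_pos: [0.6351, -0.0328, 0.1678]
eef_rot: [[-0.462, 0.887, 0.007], [0.887, 0.462, 0.0], [-0.003, 0.006, -1.0]]
force: [0.9, 0.2, -1.8]
grip_width: 0.282
finger_force: 29.6
```

>>> send_rows(targets=[{"dx": -0.002, "dy": -0.02, "dz": 0, "spin": 0, "claw": -1}, {"dx": -0.005, "dy": -0.05, "dz": 0, "spin": 0, "claw": -1}, {"dx": -0.009, "dy": -0.08, "dz": 0, "spin": 0, "claw": -1}, {"dx": -0.012, "dy": -0.11, "dz": 0, "spin": 0, "claw": -1}, {"dx": -0.015, "dy": -0.14, "dz": 0, "spin": 0, "claw": -1}])

```text
time: 3.03
eef_pos: [0.5136, -0.1114, 0.1633]
eef_rot: [[-0.462, 0.887, -0.002], [0.887, 0.462, 0.0], [0.001, -0.002, -1.0]]
force: [-0.4, 0.6, -2.5]
grip_width: 0.278
finger_force: 29.6
```

>>> send_rows(targets=[{"dx": -0.003, "dy": -0.03, "dz": 0, "spin": 0, "claw": -1}, {"dx": -0.006, "dy": -0.055, "dz": 0, "spin": 0, "claw": -1}, {"dx": -0.008, "dy": -0.0715, "dz": 0, "spin": 0, "claw": -1}, {"dx": -0.008, "dy": -0.0715, "dz": 0, "spin": 0, "claw": -1}, {"dx": -0.008, "dy": -0.0715, "dz": 0, "spin": 0, "claw": -1}])

```text
time: 3.45
eef_pos: [0.4553, -0.1513, 0.164]
eef_rot: [[-0.46, 0.888, -0.001], [0.888, 0.46, 0.001], [0.001, -0.001, -1.0]]
force: [-0.5, -0.4, -0.8]
grip_width: 0.283
finger_force: 29.6
```

Run:
```python
from h import *
np.set_printoptions(precision=4,suppress=True)
I={n:optics.snapshot(n) for n in('scene','side')}
s=ctrl.state();print(s['time'],s['eef_pos'],s['force'])
g=np.hstack([cv2.resize(I['scene'][105:245,115:255],(400,400),interpolation=cv2.INTER_CUBIC),cv2.resize(I['side'][230:370,105:245],(400,400),interpolation=cv2.INTER_CUBIC)])
cv2.imwrite('pics/d0.png',g)
```

```text
3.55 [ 0.4571 -0.15    0.1643] [-0.1185 -0.25   -1.452 ]
```

View pics/d0.png

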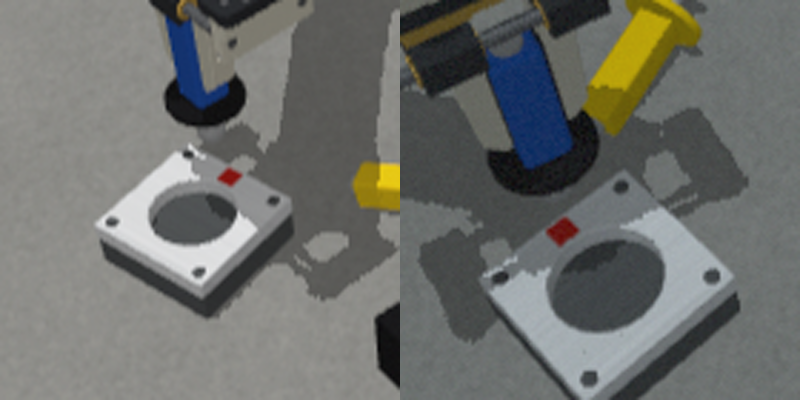

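The tool hangs upright above the mark, with its blade at about crop (210,135), and it is clear of the flange. Next I press down.

>>> send_rows(targets=[{"dx": 0, "dy": 0, "dz": 0.02, "spin": 0, "claw": -1}, {"dx": 0, "dy": 0, "dz": 0.04, "spin": 0, "claw": -1}, {"dx": 0, "dy": 0, "dz": 0.05, "spin": 0, "claw": -1}, {"dx": 0, "dy": 0, "dz": 0.05, "spin": 0, "claw": -1}, {"dx": 0, "dy": 0, "dz": 0.05, "spin": 0, "claw": -1}])

```text
time: 3.97
eef_pos: [0.4569, -0.1499, 0.1142]
eef_rot: [[-0.464, 0.886, -0.0], [0.886, 0.464, 0.001], [0.001, 0.0, -1.0]]
force: [0.4, 0.2, -0.9]
grip_width: 0.279
finger_force: 29.6
```

Run:
```python
from h import *
np.set_printoptions(precision=4,suppress=True)
print(proj('scene',(.457,-.150,.0917)),'seen 188.5,152')
I={n:optics.snapshot(n) for n in('scene','side')}
s=ctrl.state();print(s['time'],s['eef_pos'],s['eef_rot'],s['force'])
g=np.hstack([cv2.resize(I['scene'][105:245,115:255],(400,400),interpolation=cv2.INTER_CUBIC),cv2.resize(I['side'][250:350,115:215],(400,400),interpolation=cv2.INTER_CUBIC)])
cv2.imwrite('pics/e0.png',g)
```

```text
[189.8738 152.3074] seen 188.5,152
4.0667 [ 0.4571 -0.1505  0.1151] [[-0.4629  0.8864  0.0015]
 [ 0.8864  0.4629  0.0001]
 [-0.0006  0.0013 -1.    ]] [ 0.5027  0.8238 -1.6322]
```

View pics/e0.png

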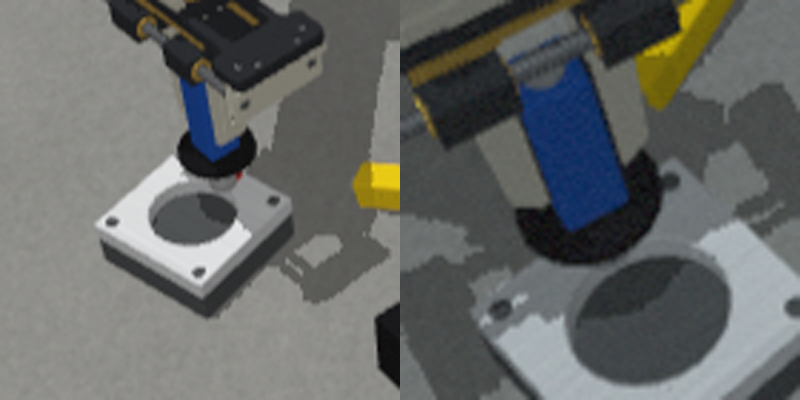

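The blade hovers just inside the red mark at the hole's edge, at about crop (222,185). Now the press.

>>> send_rows(targets=[{"dx": 0, "dy": 0, "dz": 0.004, "spin": 0, "claw": -1}, {"dx": 0, "dy": 0, "dz": 0.009, "spin": 0, "claw": -1}, {"dx": 0, "dy": 0, "dz": 0.009, "spin": 0, "claw": -1}, {"dx": 0, "dy": 0, "dz": 0.009, "spin": 0, "claw": -1}, {"dx": 0, "dy": 0, "dz": 0.009, "spin": 0, "claw": -1}])

```text
time: 4.48
eef_pos: [0.4572, -0.1511, 0.1062]
eef_rot: [[-0.462, 0.887, 0.003], [0.887, 0.462, -0.0], [-0.001, 0.002, -1.0]]
force: [1.3, 0.6, 1.1]
grip_width: 0.283
finger_force: 29.6
```

Run:
```python
from h import *
np.set_printoptions(precision=4,suppress=True)
s=ctrl.state();print(s['time'],s['eef_pos'],s['force'])
xt=np.array([-.4623,.8867]);yt=np.array([.8867,.4623])
c=np.array([.476,-.1765]);p=np.array([.4563,-.1511])
last=s['eef_pos'][:2]; last=p
for k in range(1,11):
    print(k, end=' ')
    for j in range(1,6):
        a=np.radians(128.5+36*(k-1+j/5)); q=c+.032*np.array([np.cos(a),np.sin(a)]);d=q-last
        print('(%.4f %.4f)'%(d@xt,d@yt),end=' ')
    last=q; print(q)
```

```text
4.4833 [ 0.4572 -0.1511  0.1062] [1.3278 0.6178 1.0725]
1 (-0.0012 -0.0042) (-0.0027 -0.0080) (-0.0047 -0.0115) (-0.0070 -0.0147) (-0.0098 -0.0177) [ 0.4452 -0.1679]
2 (-0.0031 -0.0026) (-0.0065 -0.0047) (-0.0101 -0.0064) (-0.0140 -0.0076) (-0.0179 -0.0084) [ 0.446  -0.1877]
3 (-0.0040 -0.0002) (-0.0080 0.0000) (-0.0120 0.0008) (-0.0158 0.0020) (-0.0194 0.0038) [ 0.4583 -0.2032]
4 (-0.0034 0.0022) (-0.0065 0.0047) (-0.0092 0.0077) (-0.0116 0.0109) (-0.0135 0.0145) [ 0.4774 -0.2085]
5 (-0.0015 0.0037) (-0.0025 0.0076) (-0.0029 0.0116) (-0.0029 0.0156) (-0.0024 0.0196) [ 0.4959 -0.2015]
6 (0.0010 0.0039) (0.0025 0.0076) (0.0044 0.0111) (0.0068 0.0144) (0.0096 0.0173) [ 0.5068 -0.1851]
7 (0.0031 0.0026) (0.0065 0.0047) (0.0101 0.0064) (0.0140 0.0076) (0.0179 0.0084) [ 0.506  -0.1653]
8 (0.0040 0.0002) (0.0080 -0.0000) (0.0120 -0.0008) (0.0158 -0.0020) (0.0194 -0.0038) [ 0.4937 -0.1498]
9 (0.0034 -0.0022) (0.0065 -0.0047) (0.0092 -0.0077) (0.0116 -0.0109) (0.0135 -0.0145) [ 0.4746 -0.1445]
10 (0.0015 -0.0037) (0.0025 -0.0076) (0.0029 -0.0116) (0.0029 -0.0156) (0.0024 -0.0196) [ 0.4561 -0.1515]
```

>>> send_rows(targets=[{"dx": 0, "dy": 0, "dz": 0.0015, "spin": 0, "claw": -1}, {"dx": 0, "dy": 0, "dz": 0.0015, "spin": 0, "claw": -1}, {"dx": 0, "dy": 0, "dz": 0.0015, "spin": 0, "claw": -1}, {"dx": 0, "dy": 0, "dz": 0.0015, "spin": 0, "claw": -1}])

```text
time: 4.82
eef_pos: [0.4568, -0.1513, 0.1045]
eef_rot: [[-0.462, 0.887, 0.002], [0.887, 0.462, -0.0], [-0.001, 0.001, -1.0]]
force: [2.8, -0.2, 2.0]
grip_width: 0.277
finger_force: 29.6
```

>>> send_rows(targets=[{"dx": -0.0012, "dy": -0.0042, "dz": 0, "spin": 0, "claw": -1}, {"dx": -0.0027, "dy": -0.008, "dz": 0, "spin": 0, "claw": -1}, {"dx": -0.0047, "dy": -0.0115, "dz": 0, "spin": 0, "claw": -1}, {"dx": -0.007, "dy": -0.0147, "dz": 0, "spin": 0, "claw": -1}, {"dx": -0.0098, "dy": -0.0177, "dz": 0, "spin": 0, "claw": -1}])

```text
time: 5.23
eef_pos: [0.4441, -0.168, 0.1041]
eef_rot: [[-0.462, 0.887, -0.001], [0.887, 0.462, 0.001], [0.001, -0.001, -1.0]]
force: [1.8, 1.9, 2.1]
grip_width: 0.28
finger_force: 29.6
```

>>> send_rows(targets=[{"dx": -0.0031, "dy": -0.0026, "dz": 0, "spin": 0, "claw": -1}, {"dx": -0.0065, "dy": -0.0047, "dz": 0, "spin": 0, "claw": -1}, {"dx": -0.0101, "dy": -0.0064, "dz": 0, "spin": 0, "claw": -1}, {"dx": -0.014, "dy": -0.0076, "dz": 0, "spin": 0, "claw": -1}, {"dx": -0.0179, "dy": -0.0084, "dz": 0, "spin": 0, "claw": -1}])

```text
time: 5.65
eef_pos: [0.445, -0.1877, 0.1039]
eef_rot: [[-0.462, 0.887, -0.002], [0.887, 0.462, 0.001], [0.001, -0.001, -1.0]]
force: [0.3, 2.6, 1.4]
grip_width: 0.283
finger_force: 29.6
```

>>> send_rows(targets=[{"dx": -0.004, "dy": -0.0002, "dz": 0, "spin": 0, "claw": -1}, {"dx": -0.008, "dy": 0, "dz": 0, "spin": 0, "claw": -1}, {"dx": -0.012, "dy": 0.0008, "dz": 0, "spin": 0, "claw": -1}, {"dx": -0.0158, "dy": 0.002, "dz": 0, "spin": 0, "claw": -1}, {"dx": -0.0194, "dy": 0.0038, "dz": 0, "spin": 0, "claw": -1}])

```text
time: 6.07
eef_pos: [0.4573, -0.2033, 0.1039]
eef_rot: [[-0.462, 0.887, -0.002], [0.887, 0.462, 0.0], [0.001, -0.002, -1.0]]
force: [-0.6, 1.6, 1.8]
grip_width: 0.277
finger_force: 29.6
```

>>> send_rows(targets=[{"dx": -0.0034, "dy": 0.0022, "dz": 0, "spin": 0, "claw": -1}, {"dx": -0.0065, "dy": 0.0047, "dz": 0, "spin": 0, "claw": -1}, {"dx": -0.0092, "dy": 0.0077, "dz": 0, "spin": 0, "claw": -1}, {"dx": -0.0116, "dy": 0.0109, "dz": 0, "spin": 0, "claw": -1}, {"dx": -0.0135, "dy": 0.0145, "dz": 0, "spin": 0, "claw": -1}])

```text
time: 6.48
eef_pos: [0.4772, -0.2094, 0.1041]
eef_rot: [[-0.461, 0.887, -0.0], [0.887, 0.461, -0.001], [-0.001, -0.001, -1.0]]
force: [-1.4, -0.1, 1.9]
grip_width: 0.281
finger_force: 29.6
```

Run:
```python
from h import *
np.set_printoptions(precision=4,suppress=True)
I={n:optics.snapshot(n) for n in('scene','side')}
s=ctrl.state();print(s['time'],s['eef_pos'],s['force'])
g=np.hstack([cv2.resize(I['scene'][105:245,115:255],(400,400),interpolation=cv2.INTER_CUBIC),cv2.resize(I['side'][250:390,105:245],(400,400),interpolation=cv2.INTER_CUBIC)])
cv2.imwrite('pics/f0.png',g)
```

```text
6.5833 [ 0.4786 -0.2091  0.1044] [ 0.2544 -0.3973  1.4333]
```

View pics/f0.png

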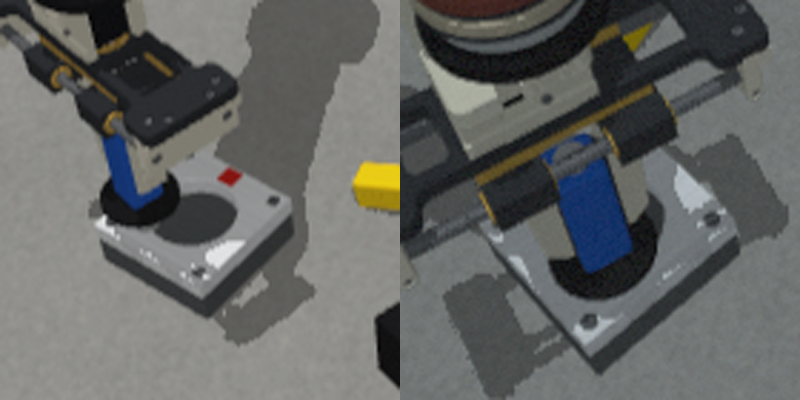

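The tool is upright and riding on the edge with its guard low, so it is pressed. I'll carry on round.

>>> send_rows(targets=[{"dx": -0.0015, "dy": 0.0037, "dz": 0, "spin": 0, "claw": -1}, {"dx": -0.0025, "dy": 0.0076, "dz": 0, "spin": 0, "claw": -1}, {"dx": -0.0029, "dy": 0.0116, "dz": 0, "spin": 0, "claw": -1}, {"dx": -0.0029, "dy": 0.0156, "dz": 0, "spin": 0, "claw": -1}, {"dx": -0.0024, "dy": 0.0196, "dz": 0, "spin": 0, "claw": -1}])

```text
time: 7.0
eef_pos: [0.4962, -0.2015, 0.1042]
eef_rot: [[-0.462, 0.887, 0.001], [0.887, 0.462, -0.0], [-0.001, 0.0, -1.0]]
force: [-0.2, -0.9, 1.8]
grip_width: 0.279
finger_force: 29.6
```

>>> send_rows(targets=[{"dx": 0.001, "dy": 0.0039, "dz": 0, "spin": 0, "claw": -1}, {"dx": 0.0025, "dy": 0.0076, "dz": 0, "spin": 0, "claw": -1}, {"dx": 0.0044, "dy": 0.0111, "dz": 0, "spin": 0, "claw": -1}, {"dx": 0.0068, "dy": 0.0144, "dz": 0, "spin": 0, "claw": -1}, {"dx": 0.0096, "dy": 0.0173, "dz": 0, "spin": 0, "claw": -1}])

```text
time: 7.42
eef_pos: [0.5073, -0.1848, 0.1043]
eef_rot: [[-0.462, 0.887, 0.001], [0.887, 0.462, -0.0], [-0.001, 0.001, -1.0]]
force: [-0.7, -1.6, 2.0]
grip_width: 0.282
finger_force: 29.6
```

>>> send_rows(targets=[{"dx": 0.0031, "dy": 0.0026, "dz": 0, "spin": 0, "claw": -1}, {"dx": 0.0065, "dy": 0.0047, "dz": 0, "spin": 0, "claw": -1}, {"dx": 0.0101, "dy": 0.0064, "dz": 0, "spin": 0, "claw": -1}, {"dx": 0.014, "dy": 0.0076, "dz": 0, "spin": 0, "claw": -1}, {"dx": 0.0179, "dy": 0.0084, "dz": 0, "spin": 0, "claw": -1}])

```text
time: 7.83
eef_pos: [0.506, -0.1649, 0.1043]
eef_rot: [[-0.462, 0.887, 0.001], [0.887, 0.462, -0.0], [-0.001, 0.001, -1.0]]
force: [-0.6, -2.2, 2.6]
grip_width: 0.286
finger_force: 29.6
```

>>> send_rows(targets=[{"dx": 0.004, "dy": 0.0002, "dz": 0, "spin": 0, "claw": -1}, {"dx": 0.008, "dy": 0, "dz": 0, "spin": 0, "claw": -1}, {"dx": 0.012, "dy": -0.0008, "dz": 0, "spin": 0, "claw": -1}, {"dx": 0.0158, "dy": -0.002, "dz": 0, "spin": 0, "claw": -1}, {"dx": 0.0194, "dy": -0.0038, "dz": 0, "spin": 0, "claw": -1}])

```text
time: 8.25
eef_pos: [0.4936, -0.1491, 0.1043]
eef_rot: [[-0.462, 0.887, 0.001], [0.887, 0.462, 0.0], [-0.0, 0.001, -1.0]]
force: [1.4, -1.9, 2.2]
grip_width: 0.278
finger_force: 29.6
```

>>> send_rows(targets=[{"dx": 0.0034, "dy": -0.0022, "dz": 0, "spin": 0, "claw": -1}, {"dx": 0.0065, "dy": -0.0047, "dz": 0, "spin": 0, "claw": -1}, {"dx": 0.0092, "dy": -0.0077, "dz": 0, "spin": 0, "claw": -1}, {"dx": 0.0116, "dy": -0.0109, "dz": 0, "spin": 0, "claw": -1}, {"dx": 0.0135, "dy": -0.0145, "dz": 0, "spin": 0, "claw": -1}])

```text
time: 8.67
eef_pos: [0.4739, -0.1446, 0.1042]
eef_rot: [[-0.462, 0.887, 0.0], [0.887, 0.462, -0.0], [-0.0, 0.0, -1.0]]
force: [1.9, -1.2, 1.6]
grip_width: 0.28
finger_force: 29.6
```

>>> send_rows(targets=[{"dx": 0.0015, "dy": -0.0037, "dz": 0, "spin": 0, "claw": -1}, {"dx": 0.0025, "dy": -0.0076, "dz": 0, "spin": 0, "claw": -1}, {"dx": 0.0029, "dy": -0.0116, "dz": 0, "spin": 0, "claw": -1}, {"dx": 0.0029, "dy": -0.0156, "dz": 0, "spin": 0, "claw": -1}, {"dx": 0.0024, "dy": -0.0196, "dz": 0, "spin": 0, "claw": -1}])

```text
time: 9.08
eef_pos: [0.4557, -0.1512, 0.1042]
eef_rot: [[-0.462, 0.887, 0.001], [0.887, 0.462, 0.0], [0.0, 0.001, -1.0]]
force: [2.7, -0.4, 2.2]
grip_width: 0.281
finger_force: 29.6
```

>>> send_rows(targets=[{"dx": -0.001, "dy": -0.002, "dz": 0, "spin": 0, "claw": -1}, {"dx": -0.001, "dy": -0.002, "dz": 0, "spin": 0, "claw": -1}, {"dx": -0.001, "dy": -0.002, "dz": 0, "spin": 0, "claw": -1}, {"dx": -0.001, "dy": -0.002, "dz": 0, "spin": 0, "claw": -1}, {"dx": -0.001, "dy": -0.002, "dz": 0, "spin": 0, "claw": -1}])

```text
time: 9.5
eef_pos: [0.4535, -0.1537, 0.1039]
eef_rot: [[-0.461, 0.887, -0.002], [0.887, 0.461, -0.0], [0.001, -0.002, -1.0]]
force: [-0.8, -2.1, 2.4]
grip_width: 0.28
finger_force: 29.6
```

The lap is closed and held at the mark. Now I lift and return; the exact commanded reversal is dx 0.0242, dy 0.2139.

>>> send_rows(targets=[{"dx": 0, "dy": 0, "dz": -0.015, "spin": 0, "claw": -1}, {"dx": 0, "dy": 0, "dz": -0.035, "spin": 0, "claw": -1}, {"dx": 0, "dy": 0, "dz": -0.055, "spin": 0, "claw": -1}, {"dx": 0, "dy": 0, "dz": -0.06, "spin": 0, "claw": -1}, {"dx": 0, "dy": 0, "dz": -0.06, "spin": 0, "claw": -1}])

```text
time: 9.92
eef_pos: [0.4544, -0.1529, 0.1646]
eef_rot: [[-0.462, 0.887, 0.001], [0.887, 0.462, 0.0], [-0.0, 0.001, -1.0]]
force: [0.1, -0.3, -2.1]
grip_width: 0.281
finger_force: 29.6
```

>>> send_rows(targets=[{"dx": 0.0022, "dy": 0.02, "dz": 0, "spin": 0, "claw": -1}, {"dx": 0.0057, "dy": 0.05, "dz": 0, "spin": 0, "claw": -1}, {"dx": 0.009, "dy": 0.08, "dz": 0, "spin": 0, "claw": -1}, {"dx": 0.0124, "dy": 0.11, "dz": 0, "spin": 0, "claw": -1}, {"dx": 0.0158, "dy": 0.14, "dz": 0, "spin": 0, "claw": -1}])

```text
time: 10.33
eef_pos: [0.5707, -0.0733, 0.1618]
eef_rot: [[-0.462, 0.887, -0.005], [0.887, 0.462, 0.001], [0.003, -0.004, -1.0]]
force: [0.4, -1.1, -1.3]
grip_width: 0.282
finger_force: 29.6
```

>>> send_rows(targets=[{"dx": 0.0034, "dy": 0.03, "dz": 0, "spin": 0, "claw": -1}, {"dx": 0.0064, "dy": 0.056, "dz": 0, "spin": 0, "claw": -1}, {"dx": 0.0084, "dy": 0.0739, "dz": 0, "spin": 0, "claw": -1}, {"dx": 0.0084, "dy": 0.0739, "dz": 0, "spin": 0, "claw": -1}, {"dx": 0.0084, "dy": 0.0739, "dz": 0, "spin": 0, "claw": -1}])

```text
time: 10.75
eef_pos: [0.6317, -0.0317, 0.1614]
eef_rot: [[-0.464, 0.886, -0.005], [0.886, 0.464, 0.001], [0.003, -0.004, -1.0]]
force: [-1.2, -0.9, -3.0]
grip_width: 0.278
finger_force: 29.6
```

>>> send_rows(targets=[{"dx": 0, "dy": 0, "dz": 0, "spin": 0, "claw": -1}, {"dx": 0, "dy": 0, "dz": 0, "spin": 0, "claw": -1}, {"dx": 0, "dy": 0, "dz": 0, "spin": 0, "claw": -1}])

```text
time: 11.0
eef_pos: [0.6319, -0.0344, 0.1638]
eef_rot: [[-0.46, 0.888, -0.002], [0.888, 0.46, -0.001], [0.0, -0.002, -1.0]]
force: [0.2, -0.2, -1.5]
grip_width: 0.281
finger_force: 29.6
```

Run:
```python
from h import *
np.set_printoptions(precision=4,suppress=True)
I={n:optics.snapshot(n) for n in('scene','side')}
s=ctrl.state();print(s['time'],s['eef_pos'],s['force'])
g=np.hstack([cv2.resize(I['scene'][140:260,210:330],(400,400),interpolation=cv2.INTER_CUBIC),cv2.resize(I['side'][170:290,210:330],(400,400),interpolation=cv2.INTER_CUBIC)])
cv2.imwrite('pics/g0.png',g)
```

```text
11.1 [ 0.6324 -0.0339  0.1643] [ 0.6855 -0.3594 -1.9163]
```

View pics/g0.png

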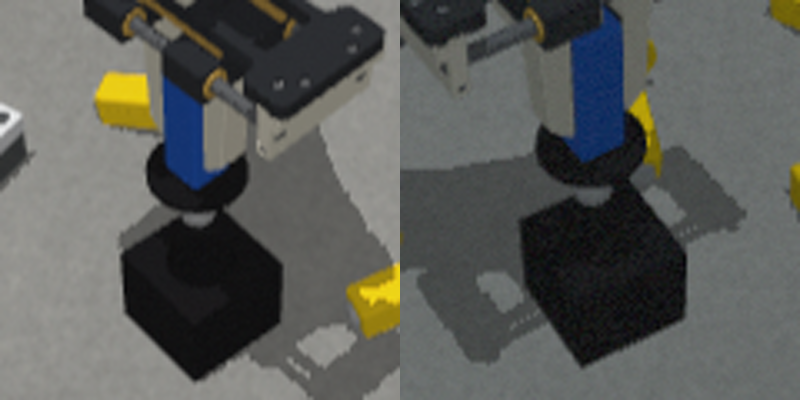

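The tool is upright over the stand, with the blade at scene crop (200,215) above the hole. I lower it, check, then release.

>>> send_rows(targets=[{"dx": 0, "dy": 0, "dz": 0.02, "spin": 0, "claw": -1}, {"dx": 0, "dy": 0, "dz": 0.04, "spin": 0, "claw": -1}, {"dx": 0, "dy": 0, "dz": 0.055, "spin": 0, "claw": -1}, {"dx": 0, "dy": 0, "dz": 0.064, "spin": 0, "claw": -1}, {"dx": 0, "dy": 0, "dz": 0.066, "spin": 0, "claw": -1}])

```text
time: 11.52
eef_pos: [0.6316, -0.0334, 0.0964]
eef_rot: [[-0.461, 0.887, -0.004], [0.887, 0.461, -0.0], [0.002, -0.003, -1.0]]
force: [0.1, 0.2, -2.1]
grip_width: 0.279
finger_force: 29.6
```

>>> send_rows(targets=[{"dx": 0, "dy": 0, "dz": 0.002, "spin": 0, "claw": -1}, {"dx": 0, "dy": 0, "dz": 0.003, "spin": 0, "claw": -1}, {"dx": 0, "dy": 0, "dz": 0.003, "spin": 0, "claw": -1}, {"dx": 0, "dy": 0, "dz": 0.003, "spin": 0, "claw": -1}])

```text
time: 11.85
eef_pos: [0.6336, -0.033, 0.0961]
eef_rot: [[-0.462, 0.887, 0.002], [0.887, 0.462, 0.0], [-0.001, 0.002, -1.0]]
force: [-0.1, -0.1, -1.7]
grip_width: 0.28
finger_force: 29.6
```

>>> send_rows(targets=[{"dx": 0, "dy": 0, "dz": 0.0015, "spin": 0, "claw": -1}, {"dx": 0, "dy": 0, "dz": 0.0015, "spin": 0, "claw": -1}, {"dx": 0, "dy": 0, "dz": 0.0015, "spin": 0, "claw": -1}, {"dx": 0, "dy": 0, "dz": 0.0015, "spin": 0, "claw": -1}])

```text
time: 12.18
eef_pos: [0.6338, -0.0329, 0.0946]
eef_rot: [[-0.462, 0.887, 0.002], [0.887, 0.462, 0.0], [-0.001, 0.002, -1.0]]
force: [0.1, -0.2, 2.6]
grip_width: 0.277
finger_force: 29.7
```

Contact: the guard rests on the stand. I release, opening both fingers, then rise.

>>> send_rows(targets=[{"dx": 0, "dy": 0, "dz": 0, "spin": 0, "claw": -0.2}, {"dx": 0, "dy": 0, "dz": 0, "spin": 0, "claw": 0.1}, {"dx": 0, "dy": 0, "dz": 0, "spin": 0, "claw": 0.6}, {"dx": 0, "dy": 0, "dz": 0, "spin": 0, "claw": 1}, {"dx": 0, "dy": 0, "dz": 0, "spin": 0, "claw": 1}])

```text
time: 12.6
eef_pos: [0.6328, -0.033, 0.0934]
eef_rot: [[-0.462, 0.887, -0.0], [0.887, 0.462, 0.0], [0.0, -0.0, -1.0]]
force: [0.0, -0.8, 0.8]
grip_width: 0.594
finger_force: 0.0
```

>>> send_rows(targets=[{"dx": 0, "dy": 0, "dz": 0, "spin": 0, "claw": 1}, {"dx": 0, "dy": 0, "dz": 0, "spin": 0, "claw": 1}, {"dx": 0, "dy": 0, "dz": 0, "spin": 0, "claw": 1}, {"dx": 0, "dy": 0, "dz": 0, "spin": 0, "claw": 1}, {"dx": 0, "dy": 0, "dz": 0, "spin": 0, "claw": 1}])

```text
time: 13.02
eef_pos: [0.6329, -0.033, 0.0936]
eef_rot: [[-0.462, 0.887, -0.0], [0.887, 0.462, 0.0], [0.0, -0.0, -1.0]]
force: [0.7, -0.9, -0.5]
grip_width: 0.95
finger_force: 0.0
```

>>> send_rows(targets=[{"dx": 0, "dy": 0, "dz": -0.03, "spin": 0, "claw": 1}, {"dx": 0, "dy": 0, "dz": -0.06, "spin": 0, "claw": 1}, {"dx": 0, "dy": 0, "dz": -0.09, "spin": 0, "claw": 1}, {"dx": 0, "dy": 0, "dz": -0.12, "spin": 0, "claw": 1}, {"dx": 0, "dy": 0, "dz": -0.13, "spin": 0, "claw": 1}])

```text
time: 13.43
eef_pos: [0.6354, -0.0329, 0.2288]
eef_rot: [[-0.462, 0.887, 0.009], [0.887, 0.462, 0.0], [-0.004, 0.008, -1.0]]
force: [1.7, 0.0, 0.6]
grip_width: 1.001
finger_force: 0.0
```

Run:
```python
from h import *
np.set_printoptions(precision=4,suppress=True)
I={n:optics.snapshot(n) for n in('scene','side')}
s=ctrl.state();print(s['time'],s['eef_pos'],s['force'],s['grip_width'])
g=np.hstack([cv2.resize(I['scene'][140:260,210:330],(400,400),interpolation=cv2.INTER_CUBIC),cv2.resize(I['side'][170:290,210:330],(400,400),interpolation=cv2.INTER_CUBIC)])
cv2.imwrite('pics/i0.png',g)
```

```text
13.5333 [ 0.6343 -0.0329  0.2261] [ 0.3021  0.1563 -0.4169] 1.0012994515234497
```

View pics/i0.png

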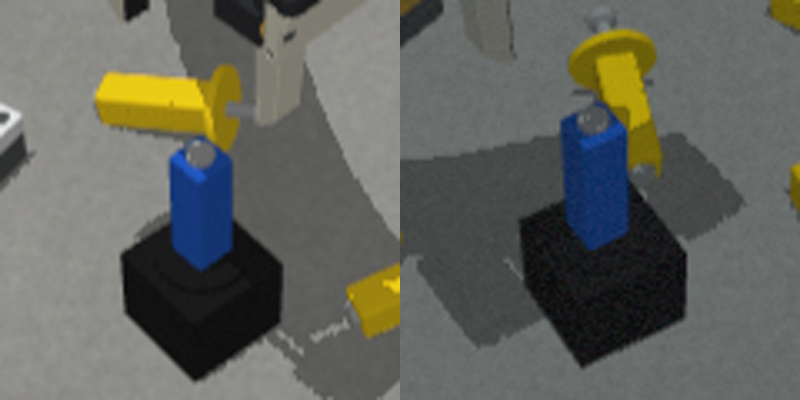

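The tool stands upright and seated in its stand, and the gripper is clear of it. Handing in.

```bash
python3 -c "
from station import ctrl
print(ctrl.finish_job())"
```

```text
the job is handed in; nothing more can be done
None
```

I ran the blade once anticlockwise round the silver flange's hole from the red mark and back, pressed all the way by the force readings; the tool is back upright in its stand, the gripper is clear, and the job was handed in after about 13.5 s, with no verdict shown.

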